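# Vent the vacuum stage and hold its index plunger out

## Robot

A 6-joint arm with a two-finger parallel gripper is mounted at the origin on the work surface. World frame = base frame: x ahead of the robot, y to its left, z up, the work surface at z = 0. Lengths are in mm, angles in rad, forces in N, time in s.
With the tool pointing down it reaches from about 275 to 750 mm from the base axis. Payload 10.2 kg.
Tool frame: the origin (TCP) lies at the very end of the fingers, on their centre line; the grasp point (between the pads) lies 19 mm behind it; z points along the fingers, y is the line along which they close (so a half turn about z gives the same grasp; the last joint's range is limited). The gripper opens to 88 mm and grips with 3 to 60 N. Pads are 18 mm wide; open, the fingers measure 123 mm over their backs; the gripper's body (75 mm by 187 mm) begins 45 mm behind the grasp point.
Start: joints at [0.89, 0.313, 1.498, -0, 1.331, -0.223], TCP at [232.05, 470.939, 238.72] pointing down, gripper open.
Joint ranges: [-2.94, 2.94], [-0.97, 2.17], [0.19, 2.56], [-1.23, 4.37], [0.02, 3.11], [-2.88, 2.88]. Speed limits (rad/s): [2.39, 2.39, 3.01, 3.14, 3.14, 3.14].

## Interface

Orientations are given as a 3x3 rotation matrix whose columns are the frame's x, y, z axes.
In Python, from workcell import move_to, movel, move_joints, move_gripper, sleep, solve_ik, grab_frame, calibration, Unreachable, job_done, current_time_s, current_joint_positions, current_qvel, current_effort, current_position, current_ee_rot, current_contact_force, current_wrist_torque, current_width, current_grasp_force gives the robot as it stands. Calls block until the motion is done:
- move_to(position, orientation): joint-space move of the TCP to a pose.
- movel(position, max_speed=150, orientation=None): straight line of the TCP; orientation=None keeps the orientation; max_speed is the mean speed in mm/s.
- move_joints(angles): joint-space move.
- move_gripper(opening, f_grip=None): finger opening in mm; f_grip is the grip in N (None keeps the last); returns when the fingers have stopped.
- sleep(seconds).
- solve_ik(position, orientation): joint angles nearest the present ones, or None.
- grab_frame(name): name is "side" or "top" or "wrist"; returns (picture, depth): 480x640x3 uint8, red, green, blue; 480x640 float32, mm along the optical axis (not along the pixel's ray), 0 where there is no reading.
- calibration(name): a dict with "intrinsics" (3x3 intrinsics, pixels), "view" (4x4, takes a point from world to camera coordinates); the wrist camera has in their place "T_tool_cam" (4x4, takes a point from camera to tool coordinates, whose origin is the TCP and whose axes are the flange's). Camera axes: x right, y down, z forward; pixel columns grow to the right and rows downward; lengths in mm; the calibration is good to about 2 mm. A picture is of the moment at which its call begins: read the wrist's pose just before it. calibration takes no time and is no camera call.
A pose or a line that the arm cannot do raises Unreachable and nothing moves.
- job_done(): hands the job in; it is judged then, once.
Readings, each from a call of its own:
- current_time_s(): time.
- current_joint_positions(): joint angles.
- current_qvel(): joint speeds.
- current_effort(): joint torques, N m.
- current_position(): TCP position.
- current_ee_rot(): TCP orientation.
- current_contact_force(): force on the tool from outside, world axes, zero at the start.
- current_wrist_torque(): the same for the moment, N m.
- current_width(): finger opening in mm.
- current_grasp_force(): force on a finger pad.
Only numpy, scipy, OpenCV 4.12 (cv2) and the standard library are available. Lean on these libraries where they do the work, as an engineer would, in place of code of your own. Each camera call takes 0.05 s, during which the arm holds its last target. There are 200 camera calls.

## Task

Free the rotary vacuum stage for turning: first press its vent treadle right down to the stop with the gripper, keep it down for a full second, and let it come up again. Then take the stage's index plunger by its pull knob, draw it fully back to its stop so that the pin is clear of the hole in the turntable's rim, and finish while still holding it there: do not let go at the end. Leave the turntable at its angle and do not disturb the other things on the bench.

Things in the scene. Friction and masses are not known exactly. Their poses are not given: they have to be found in the camera images.
- knob_grip (a point): Turned aluminium pull knob of the index plunger. Origin: middle of its grip, on the level plunger axis 60 mm above the bench. Grip: cylinder 24 mm diameter, 17 mm along x either side of the origin; then at -x an end flange 34 mm diameter, 8 mm thick. Its -x points away from the turntable and is the pull direction; z is up. Near it lie only things under 15 mm tall.
- stage: Rotary vacuum stage, bolted down: round aluminium base 170 mm diameter, origin at its underside's centre; axes parallel to the knob's. The seated knob is at x = -165 mm. A plunger bracket, 36 mm wide and 80 mm tall, has its outer face at x = -130 mm, with a 20 mm sleeve to -139 mm; a bare 10 mm rod runs from there to the knob.
- plunger (a joint): Travel of the index plunger (pin, rod and knob) in m: 0 = seated 12 mm deep in the rim hole of the turntable, 0.025 = fully back against its stop (pin tip 13 mm clear of the rim). A spring pulls it home: 4 N seated, 9 N fully back, so it shuts again when let go.
- seat_hole (a point): Mouth of the rim hole in which the pin sits, on the plunger's axis, 90 mm from the knob's origin along the knob's +x when seated. Its axes are those of the stage, parallel to the knob's; it does not move.
- turntable (a joint): Angle of the steel turntable (150 mm diameter, top 72 mm above the bench with a 100 mm chuck up to 78 mm) about its upright axis, rad; starts at 0, turns stiffly (about 0.6 N m) if pushed. The stage is bolted to the bench; its round aluminium base is 170 mm diameter.
- treadle_pad (a point): Ribbed black rubber pad on the free end of the vent treadle. Origin: centre of the pad's top face, about 64 mm above the bench when up, 41 mm when fully down. Pad 55 mm along its x, 62 mm along y, 5 mm thick. Axes: x level towards the hinge and z up while the treadle is up; they pitch with it. The face slopes 0.20 rad (free end high) when up and is level when down. Press from above.
- treadle_base: Dark steel base of the vent treadle, 170 x 90 mm, bolted down, under an aluminium pedal plate 72 mm wide; two hinge cheeks 48 mm tall at its +x end. Origin on the bench, near its centre (pad origin about 44 mm from it towards -x); x points from the pad to the hinge.
- treadle (a joint): Angle of the vent treadle in rad: 0 = up, 0.22 = down on its stop. It turns about a level hinge 104 mm horizontally from the pad's origin, on the +x side and 35 mm above the bench. A spring lifts it: at the pad about 3 N when up and 8 N at the stop. It comes up again by itself when let go.
- vial: Bystander: small amber jar, 28 diameter x 55 tall (mm), loose on the bench; origin at the centre of its underside.
- small_dish: Bystander: round clear dish, 56 diameter x 14 tall (mm), loose on the bench; origin at the centre of its underside.
- tape_roll: Bystander: blue tape roll, 60 diameter x 19 tall (mm), loose on the bench; origin at the centre of its underside.
- tweezers: Bystander: steel tweezers 130 long, 8 tall, lying on the bench along their own x (mm), loose on the bench; origin at the centre of its underside.
- clip_box: Bystander: open clear box of clips, 90 x 70 x 45 tall (mm), loose on the bench; origin at the centre of its underside.
- carton: Bystander: closed carton, 90 x 60 x 60 tall (mm), loose on the bench; origin at the centre of its underside.
- big_dish: Bystander: round clear dish, 90 diameter x 28 tall (mm), loose on the bench; origin at the centre of its underside.
Not all that is in view belongs to the job. Leave any purple look-alike of the treadle_base alone.

How it is judged:
By the outcome, as a careful person would: the job done as asked, in the order asked, and still so for the second after the job is handed in, while the arm keeps its last pose, push and grip.
It also fails if it takes over 45 s, if anything falls off the work surface, if the arm or the gripper's body presses on something with over 40 N, if the wrist force passes 120 N, or if a joint passes its speed limit or range.

## Working session

There is one attempt and no reset: what is moved stays moved. The work goes in short steps, each a Python script; the robot and the scene stay as the last script left them, time stands still between calls to the robot, and variables do not carry over. Pictures are saved under pics/ and viewed, at most 10 in all, crops included, and the job is handed in when it is done.

```bash
mkdir -p pics; ls; python3 - <<'E'
from workcell import *
import cv2,numpy as np
for n in("top","side"):
    p,d=grab_frame(n); np.savez(f"pics/{n}.npz",p=p,d=d)
    cv2.imwrite(f"pics/{n}.png",p[:,:,::-1])
    c=calibration(n); print(n,np.round(c["intrinsics"],1).tolist(),np.round(c["view"],3).tolist(),(d>0).mean())
print(np.round(calibration("wrist")["T_tool_cam"],3).tolist(),current_time_s())
E
```

```text
pics
top [[493.9, 0.0, 324.2], [0.0, 493.9, 244.5], [0.0, 0.0, 1.0]] [[-0.061, -0.998, -0.001, 34.095], [-0.976, 0.06, -0.212, 484.809], [0.211, -0.012, -0.977, 1220.712], [0.0, 0.0, 0.0, 1.0]] 0.9961588541666667
side [[588.7, 0.0, 317.1], [0.0, 588.7, 241.0], [0.0, 0.0, 1.0]] [[-0.919, -0.394, 0.008, 437.04], [-0.252, 0.571, -0.781, 168.145], [0.304, -0.72, -0.624, 1246.226], [0.0, 0.0, 0.0, 1.0]] 0.9959342447916667
[[-0.001, -0.951, -0.308, 79.957], [1.0, -0.001, 0.0, -0.521], [-0.001, -0.308, 0.951, -145.53], [0.0, 0.0, 0.0, 1.0]] 0.1
```

View pics/top.png

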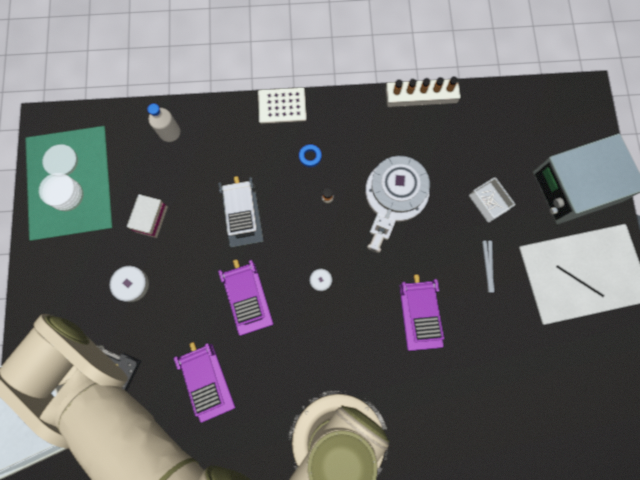

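View pics/side.png

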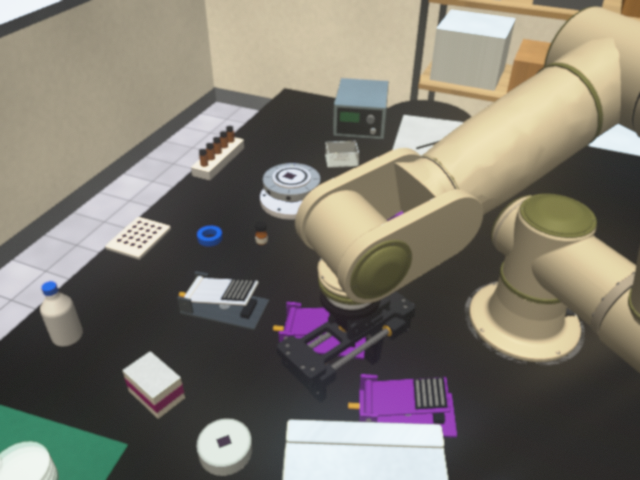

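The top view shows the real treadle (aluminium plate) with its pad near (240,222) and its hinge near (237,185). The stage is at (398,188) and the plunger knob at about (376,244). Purple look-alikes stand at (246,298), (422,315) and (205,383). Next I'll measure from pixels and depth.

```bash
cat > h.py <<'E'
import numpy as np,cv2
from workcell import *
def cam(n):
    c=calibration(n); return np.array(c["intrinsics"]),np.array(c["view"])
def back(n,u,v,d):   # depth -> world
    K,V=cam(n); p=np.linalg.inv(K)@np.array([u*d,v*d,d],float).reshape(3,-1)
    return (V[:3,:3].T@(p-V[:3,3:])).T
def ray(n,u,v,z):    # plane z
    K,V=cam(n); o=-V[:3,:3].T@V[:3,3]; r=V[:3,:3].T@np.linalg.inv(K)@[u,v,1]
    return o+r*(z-o[2])/r[2]
def cloud(n,p,d):
    v,u=np.mgrid[:480,:640]; return back(n,u.ravel(),v.ravel(),d.ravel()).reshape(480,640,3)
E
python3 - <<'E'
from h import *
f=np.load("pics/top.npz");p,d=f["p"],f["d"];W=cloud("top",p,d)
a=cv2.resize(p[165:255,210:270],None,fx=6,fy=6,interpolation=cv2.INTER_CUBIC)
b=cv2.resize(p[165:255,355:420],None,fx=6,fy=6,interpolation=cv2.INTER_CUBIC)
cv2.imwrite("pics/crop.png",np.hstack([a,b])[:,:,::-1])
# turntable: points 66..84 mm high in the disc area
m=np.zeros((480,640),bool);m[150:222,360:436]=1
q=W[m&(W[...,2]>68)&(W[...,2]<84)];c,r=cv2.minEnclosingCircle(q[:,:2].astype(np.float32));print("tt",c,r,q.mean(0),np.median(q[:,2]))
for v in range(205,254,3):
    row=W[v,362:405];k=row[:,2]>30
    if k.any(): print(v,np.where(k)[0][[0,-1]]+362,np.round(row[k].mean(0)),row[k][:,2].max().round())
print("treadle")
for v in range(180,248,4):
    row=W[v,215:265];k=row[:,2]>25
    if k.any(): print(v,np.where(k)[0][[0,-1]]+215,np.round(row[k].mean(0)),row[k][:,2].max().round())
E
```

```text
tt (614.3908081054688, -191.6089324951172) 97.7541275024414 [ 629.31030743 -201.6299148    75.22786235] 75.00140082951111
205 [381 404] [ 575. -178.   70.] 76.0
208 [385 404] [ 567. -182.   69.] 75.0
211 [387 404] [ 561. -185.   62.] 69.0
214 [386 389] [ 554. -164.   64.] 68.0
217 [379 388] [ 544. -151.   74.] 86.0
220 [378 391] [ 534. -152.   81.] 86.0
223 [377 391] [ 526. -150.   80.] 86.0
226 [376 390] [ 520. -148.   77.] 85.0
229 [375 389] [ 515. -146.   64.] 77.0
232 [379 387] [ 508. -149.   58.] 68.0
235 [375 382] [ 499. -135.   69.] 77.0
238 [373 383] [ 491. -133.   69.] 75.0
241 [372 387] [ 459. -115.  181.] 1296.0
244 [362 399] [ 433. -101.  273.] 1296.0
247 [368 379] [ 467. -119.   73.] 78.0
250 [372 380] [ 461. -126.   65.] 76.0
treadle
180 [250 252] [675. 188.  46.] 50.0
184 [219 253] [666. 219.  43.] 56.0
188 [220 253] [656. 228.  41.] 50.0
192 [220 250] [645. 232.  43.] 50.0
196 [224 251] [633. 226.  44.] 50.0
200 [225 251] [621. 224.  47.] 52.0
204 [225 252] [609. 222.  50.] 55.0
208 [226 253] [597. 220.  52.] 57.0
212 [226 253] [585. 219.  58.] 64.0
216 [227 254] [572. 216.  62.] 68.0
220 [227 254] [561. 216.  64.] 68.0
224 [228 255] [550. 213.  66.] 73.0
228 [228 259] [528. 207. 110.] 1296.0
232 [228 245] [530. 227.  65.] 70.0
```

View pics/crop.png

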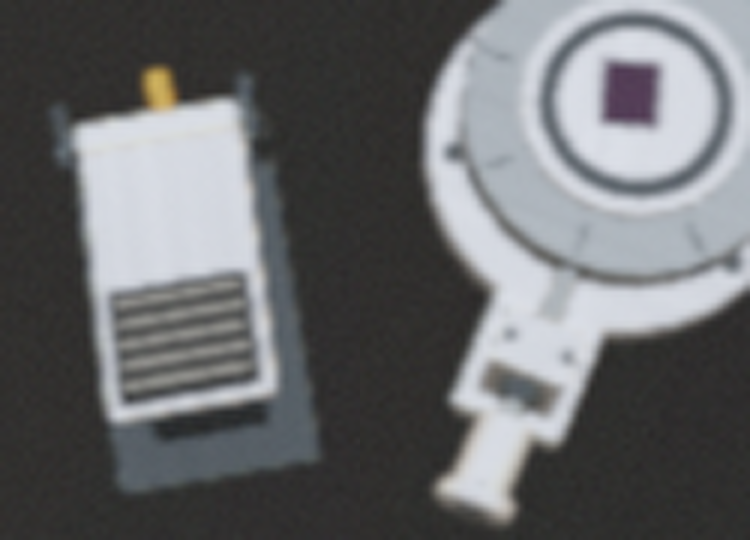

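```bash
cat >> h.py <<'E'
def Rdown(yaw):  # tool y horizontal at yaw, z down
    y=np.array([np.cos(yaw),np.sin(yaw),0]);z=np.array([0,0,-1.]);return np.c_[np.cross(y,z),y,z]
E
python3 - <<'E'
from h import *
A=lambda x,y:(210+(x+.5)/6-.5,165+(y+.5)/6-.5)
B=lambda x,y:(355+(x-360+.5)/6-.5,165+(y+.5)/6-.5)
pc=[ray("top",*A(*c),z) for c,z in zip([(108,295),(242,272),(258,378),(122,402)],[58,58,69,69])]
for c in pc: print(np.round(c,1))
print("pad",np.mean(pc,0),"sizes",[np.linalg.norm(pc[i]-pc[i-1]).round(1) for i in range(4)])
h=ray("top",*A(157,118),45);print("plate hinge end",h)
s=ray("top",*B(637,103),78);b=ray("top",*B(506,420),80);fl=ray("top",*B(475,503),72)
print("stage",s,"bracket",b,np.linalg.norm((b-s)[:2]),"flange",fl)
for q in(b,fl):
    a=(s-q)[:2];a/=np.linalg.norm(a);print("yaw",np.arctan2(a[1],a[0]),"knob",s[:2]-165*a)
print(np.round(current_ee_rot(),3).tolist())
E
```

```text
[581.7 250.2  58. ]
[588.5 191.9  58. ]
[537.8 184.9  69. ]
[530.8 243.1  69. ]
pad [559.68336865 217.51566501  63.5       ] sizes [np.float64(52.6), np.float64(58.7), np.float64(52.4), np.float64(58.6)]
plate hinge end [665.68539435 229.27610327  45.        ]
stage [ 634.36161931 -203.60061452   78.        ] bracket [ 497.03959265 -134.95307591   80.        ] 153.52466759794893 flange [ 463.83358251 -119.88492995   72.        ]
yaw -0.4635691059316105 knob [ 486.77534049 -129.82195701]
yaw -0.45635754616354485 knob [ 486.24712361 -130.88819353]
[[-0.897, 0.442, -0.001], [0.442, 0.897, -0.001], [0.0, -0.001, -1.0]]
```

```bash
python3 - <<'E'
from h import *
move_gripper(0,30)
R=Rdown(0.11+np.pi/2)
print(current_width(),np.round(R,2).tolist())
qs=[solve_ik([559.7,217.5,z],R) for z in(180,)]
print(qs)
move_to([559.7,217.5,180],R)
p,d=grab_frame("wrist");cv2.imwrite("pics/w1.png",p[:,:,::-1])
print(current_position(),current_time_s(),current_contact_force())
E
```

```text
0.2826644516360896 [[-0.99, -0.11, 0.0], [-0.11, 0.99, 0.0], [-0.0, 0.0, -1.0]]
[array([ 1.75729460e-01,  5.25574034e-01,  1.34078054e+00, -4.44089210e-16,
        1.27523808e+00, -1.50506687e+00])]
[559.29678973 218.39349143 180.265528  ] 2.9917 [-0.46544642  0.05067339 -0.50440445]
```

View pics/w1.png

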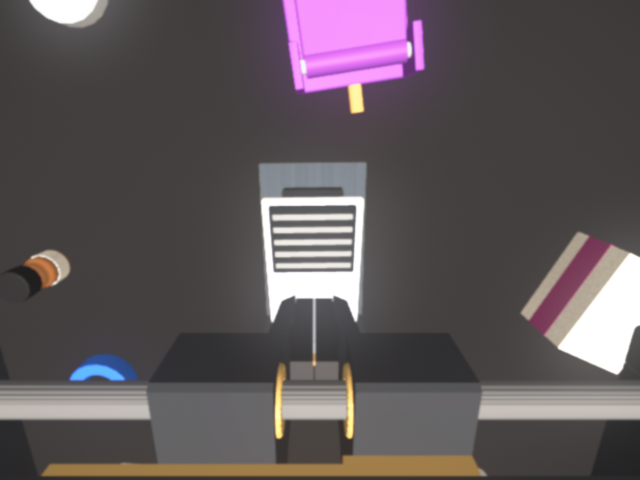

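The wrist view shows the pad centred at about (313,239), the closed fingertips at (315,298), and the tool square to the pedal. I'll cross-check the pad position from this view, then press with force monitoring.

```bash
cat >> h.py <<'E'
def wray(u,v,z,P=None,R=None):
    c=calibration("wrist");K=np.array(c["intrinsics"]);T=np.array(c["T_tool_cam"])
    P=current_position() if P is None else P;R=np.array(current_ee_rot() if R is None else R)
    o=R@T[:3,3]+P; r=R@T[:3,:3]@np.linalg.inv(K)@[u,v,1]
    return o+r*(z-o[2])/r[2]
E
python3 - <<'E'
from h import *
w=wray(313,239,63.5);t=np.array([559.7,217.5]);print("pad from wrist",w)
if np.linalg.norm(w[:2]-t)>12: raise SystemExit("disagree")
t=(t+w[:2])/2
movel([*t,75],120); f0=np.array(current_contact_force())
z=68
while z>30:
    movel([*t,z],30);f=np.array(current_contact_force())-f0
    print(z,np.round(current_position()[2],1),np.round(f,1))
    if f[2]>22: break
    z-=3 if z>44 else 1
print("hold",current_time_s());
for i in range(3): sleep(.5);print(current_time_s(),current_position()[2],np.round(np.array(current_contact_force())-f0,1))
g,_=grab_frame("side");cv2.imwrite("pics/s2.png",cv2.resize(g[230:350,140:320],None,fx=4,fy=4)[:,:,::-1])
E
```

```text
pad from wrist [560.1155439  217.45966612  63.5       ]
68 67.9 [-1.2  0.8  1.1]
65 65.1 [0.  1.1 2.6]
62 62.0 [-0.5  0.4  2.6]
59 58.9 [-0.2  0.7  4.5]
56 55.9 [-1.3  0.3  4.2]
53 52.9 [-1.2  0.4  4.8]
50 50.0 [-1.2 -0.2  5.3]
47 47.1 [-2.2  1.3  5.7]
44 44.2 [-1.8  0.9  5.4]
43 43.3 [-4.5 -0.3  7.7]
42 42.4 [-3.2  1.2  8.1]
41 41.4 [-5.1  0.8  8.4]
40 41.1 [-6.6  0.1 14.1]
39 40.8 [-10.6  -1.5  19.7]
38 40.6 [-12.7  -2.1  26.6]
hold 7.9
8.4 40.55669372186447 [-12.7  -1.7  27.2]
8.9 40.524929121425565 [-13.3  -3.4  26.6]
9.4 40.58602872232984 [-12.7  -2.1  26.5]
```

```bash
python3 - <<'E'
from h import *
P=current_position()
movel([P[0],P[1],75],60); movel([P[0],P[1],190],150)
g,_=grab_frame("top");cv2.imwrite("pics/t2.png",g[:,:,::-1])
R=Rdown(-0.46+np.pi/2)
move_to([475,-125,190],R); move_gripper(60)
sleep(.3)
p,d=grab_frame("wrist");cv2.imwrite("pics/w2.png",p[:,:,::-1]);np.savez("pics/w2.npz",p=p,d=d,P=current_position(),R=current_ee_rot())
print(current_position(),current_time_s(),current_width(),current_joint_positions())
E
```

```text
[ 475.00584437 -124.98005177  189.98721708] 13.8333 60.12473020677756 [-4.96336944e-01  2.84257417e-01  1.66954960e+00  1.03312300e-05
  1.18781084e+00 -1.60717758e+00]
```

View pics/w2.png

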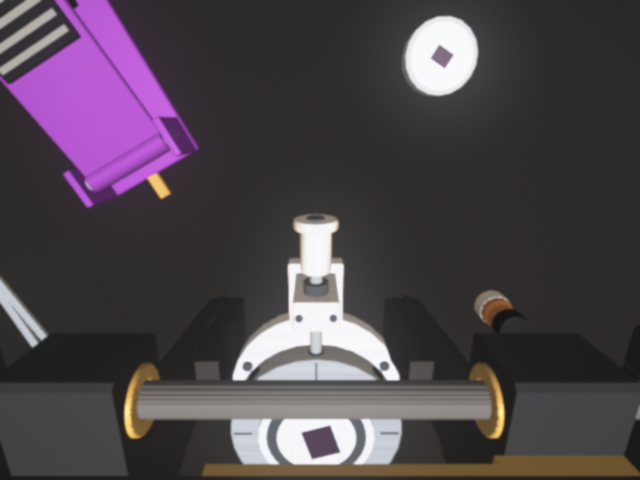

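View pics/t2.png

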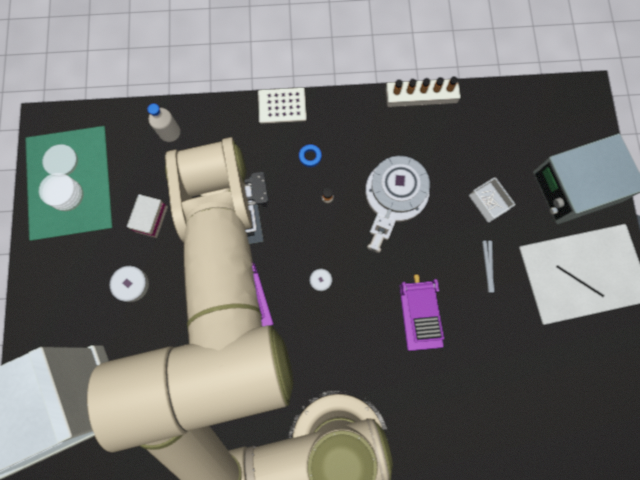

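The wrist view shows the plunger aligned with the image vertical at u≈316, with the flange at v 214–234 and the grip at v 234–275. In the top view the other objects are where they were. I'll fix the knob position and descend.

```bash
python3 - <<'E'
from h import *
f=np.load("pics/w2.npz");P,R=f["P"],f["R"]
s=np.array([634.4,-203.6]);
e=np.array([np.cos(-.46),np.sin(-.46)]);n=np.array([-e[1],e[0]])
for nm,u,v,z in[("flange rim in",316,234,74),("grip inner end",316,275,70),("flange outer",316,219,77),("hole",316,351,60),("chuck",317,437,78),("flangeL",293,226,60),("flangeR",339,226,60),("gripL",301,255,60),("gripR",332,255,60)]:
    w=wray(u,v,z,P,R);r=w[:2]-s;print(nm,np.round(w,1),"along",round(r@e,1),"lat",round(r@n,1))
E
```

```text
flange rim in [ 472.7 -122.6   74. ] along -180.8 lat 0.8
grip inner end [ 502.8 -137.4   70. ] along -147.3 lat 0.9
flange outer [ 462.1 -117.3   77. ] along -192.7 lat 0.8
hole [ 568.5 -169.8   60. ] along -74.1 lat 1.0
chuck [ 634.5 -201.6   78. ] along -0.8 lat 1.9
flangeL [ 463.1 -137.1   60. ] along -183.0 lat -16.4
flangeR [ 478.5 -106.    60. ] along -183.0 lat 18.2
gripL [ 486.4 -142.2   60. ] along -159.8 lat -10.7
gripR [ 497.1 -120.7   60. ] along -159.8 lat 13.3
```

```bash
python3 - <<'E'
from h import *
s=np.array([634.4,-203.6]);e=np.array([np.cos(-.46),np.sin(-.46)]);n=np.array([-e[1],e[0]])
t=s-169*e+1.0*n
movel([*t,110],120);movel([*t,41],60)
f0=np.array(current_contact_force());print("pre",f0.round(1),current_time_s())
move_gripper(10,45)
print("w",current_width(),current_grasp_force(),(np.array(current_contact_force())-f0).round(1))
d=0
while d<32:
    d+=5 if d<20 else 1.5
    q=t-d*e; movel([*q,41],40);f=np.array(current_contact_force())-f0
    a=(np.array(current_position())[:2]-t)@-e
    print(d,round(a,1),"F along +x",round(f[:2]@e,1),"lat",round(f[:2]@n,1),"z",f[2].round(1),"w",round(current_width(),1))
    if d>20 and f[:2]@e>22: break
print(current_time_s(),current_grasp_force())
g,_=grab_frame("wrist");cv2.imwrite("pics/w3.png",g[:,:,::-1])
E
```

```text
pre [0.3 0.  0.3] 15.95
w 22.299265401253585 44.59462881088257 [-1.7  0.1 -0. ]
5 4.6 F along +x 3.8 lat -0.7 z -3.4 w 22.3
10 9.5 F along +x 5.3 lat -1.2 z -3.5 w 22.4
15 14.3 F along +x 6.3 lat -0.5 z -4.2 w 21.8
20 19.1 F along +x 8.5 lat -1.2 z -5.8 w 22.1
21.5 20.4 F along +x 7.9 lat -0.4 z -4.8 w 22.3
23.0 21.9 F along +x 7.1 lat -0.3 z -5.5 w 22.4
24.5 23.3 F along +x 8.2 lat -1.2 z -5.3 w 22.3
26.0 24.8 F along +x 8.3 lat -0.4 z -5.8 w 22.0
27.5 25.0 F along +x 14.4 lat 0.4 z -10.9 w 22.3
29.0 25.1 F along +x 21.6 lat 1.4 z -17.5 w 22.3
30.5 25.1 F along +x 29.6 lat 2.6 z -23.9 w 22.7
19.4583 46.19606763124466
```

View pics/w3.png

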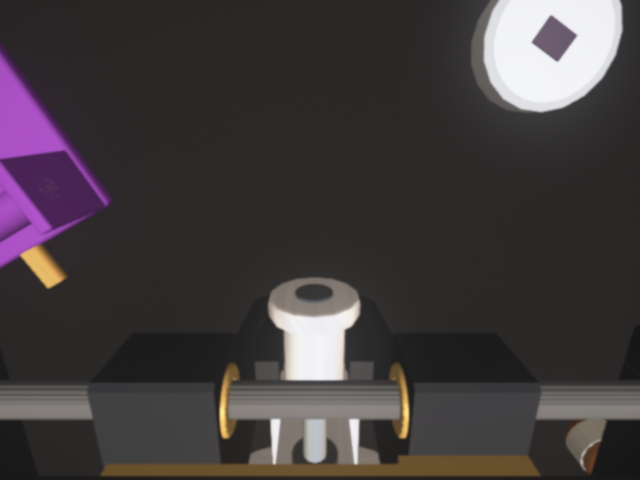

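The flange sits just beyond the pads at (315,305) and the fingers hold the grip. Travel stopped hard at 25.1 mm with the force climbing, so the plunger is on its stop. I'll ease to a moderate pull, check that it holds, and hand in.

```bash
python3 - <<'E'
from h import *
s=np.array([634.4,-203.6]);e=np.array([np.cos(-.46),np.sin(-.46)]);n=np.array([-e[1],e[0]])
t=s-169*e+1.0*n
movel([*(t-28.5*e),41],20)
for i in range(3):
    sleep(.4);print(round((np.array(current_position())[:2]-t)@-e,2),round(np.array(current_contact_force())[:2]@e,1),current_width(),current_grasp_force(),current_time_s())
g,_=grab_frame("wrist");o=cv2.imread("pics/w3.png")[:,:,::-1]
print("image change near knob",np.abs(g[270:380,260:370].astype(int)-o[270:380,260:370]).mean())
a=(np.array(current_position())[:2]-t)@-e
if a>24.6: print(job_done())
E
```

```text
25.07 20.1 21.96851332428839 45.659845769405365 20.1583
25.1 19.9 22.302994117721052 45.659774243831635 20.5583
25.08 19.7 22.57661361882345 45.65995842218399 20.9583
image change near knob 0.8569972451790634
the job is handed in; nothing more can be done
None
```

I pressed the treadle down to its stop, held it there for about 1.5 s and let it go. I then drew the plunger back 25 mm to its stop and handed the job in at about 21 s, with the gripper still holding it there.

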